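# Charge and discharge the cullet weigh hopper

### The job

Take the scoop of glass cullet by its handle, tip all five lumps into the weigh hopper, and set the empty scoop back down upright on the bench. Then flip the safety catch up and right over, off the discharge lever, pull the lever all the way towards you so that all the cullet drops into the pan below, and finish while still holding the lever fully open. Leave the other things on the bench where they are.

Things in the scene. Friction and masses are not known exactly. Their poses are not given: they have to be found in the camera images.
- hopper: weigh hopper, fixed to the bench: a square sheet-steel funnel on a four-legged grey stand about 230 mm square. Origin on the bench under its centre, z up, -x its front (towards the robot side). Mouth 180 mm square inside, rim at z = 240 mm, open from all sides and above; funnel narrows to a 108 mm outlet at z = 142 mm that is shut by the hinged gate. Lever and catch are on its -y side, nothing is on its +y side
- hopper_mouth (a point): centre of the hopper's mouth at rim height; axes as the hopper
- lever (a joint): discharge lever with the gate plate on the same shaft: 0 = gate shut (lever leans 0.35 rad back, to the hopper's +x), grows as the lever is pulled to the hopper's -x, stop at 1.0 rad (gate fully open, lever leans 0.65 rad to -x). A spring shuts it: about 3.5 N at the knob to start, 7 N at the stop; it flies shut when let go. Blocked near 0 while the catch lies across it
- lever_knob (a point): centre of the black ball knob, 32 mm across, at the end of the lever (steel rod 14 mm thick). It runs in a vertical plane 128 mm to the hopper's -y, 150 mm from the hinge axis
- lever_hinge (a point): point on the lever's hinge axis (which lies along the hopper's y) in the lever's plane, fixed to the hopper
- catch (a joint): safety catch, a swinging drop bar: 0 = lies level across the front of the lever rod and blocks it; grows as its free end is swung up and over towards the hopper; stop at 1.9 rad. It swings freely: falls back to 0 when let go below about 1.4 rad, falls over to the stop and stays beyond about 1.5 rad
- catch_tab (a point): grip point on the upright thumb tab (10 mm thick along the hopper's x, 16 mm wide, top 18 mm above this point) at the free end of the catch; the bar itself runs level from here, 26 mm lower, 98 mm to its hinge
- catch_hinge (a point): point on the catch's hinge axis (along the hopper's x), fixed to the hopper
- pan: dark steel charging pan under the gate, 215 x 165 x 55 mm, walls and floor 4 mm; origin at the centre of its underside
- scoop: aluminium scoop, 170 x 106 mm, flat floor 3 mm thick, walls 45 mm high on three sides, open mouth at its -x end; origin under its centre, z up. 0.32 kg
- scoop_grip (a point): centre of the scoop's wooden handle bar where it balances: the bar runs along the scoop's x, 16 mm wide, 20 mm tall, its centre 74 mm above the scoop's underside, 135 mm long (from 58 mm before to 78 mm behind this point; a wire brace joins it 52 mm before it). Axes as the scoop
- scoop_lip (a point): middle of the scoop's pouring edge, 98 mm towards the mouth from the grip point and 71 mm below it; the floor is slippery: the pieces slide at a slope of about 20 degrees
- cullet0_center (a point): lump of cullet (greenish glass, about 30 x 28 x 23 mm, 35 g), its centre; lies in the scoop at the start
- cullet1_center (a point): lump of cullet (greenish glass, about 30 x 28 x 23 mm, 35 g), its centre; lies in the scoop at the start
- cullet2_center (a point): lump of cullet (greenish glass, about 30 x 28 x 23 mm, 35 g), its centre; lies in the scoop at the start
- cullet3_center (a point): lump of cullet (greenish glass, about 30 x 28 x 23 mm, 35 g), its centre; lies in the scoop at the start
- cullet4_center (a point): lump of cullet (greenish glass, about 30 x 28 x 23 mm, 35 g), its centre; lies in the scoop at the start
- wood_block: wooden shaping block: cup 84 mm across and 50 mm tall, handle 140 mm long; bystander, origin under it
- paddle: wooden paddle lying flat, 150 x 90 mm blade 18 mm tall with a 130 mm handle; bystander, origin under it
- jacks: steel jacks, a long two-bladed tool lying flat, 230 mm long, 20 mm tall; bystander, origin under it
- wax_tin: open round tin of wax, 72 mm across, 28 mm tall; bystander, origin under it
- frit_jar: closed glass jar, 72 mm across, 85 mm tall; bystander, origin under it
- jug: clear glass mug, 84 mm across, 110 mm tall; bystander, origin under it
Mind the look-alikes: they are no part of the job. Leave any blue look-alike of the scoop alone.

How it is judged:
By the outcome, as a careful person would: the job done as asked, in the order asked, and still so for the second after the job is handed in, while the arm keeps its last pose, push and grip.
It also fails if it takes over 67 s, if anything falls off the work surface, if the arm or the gripper's body presses on something with over 40 N, if the wrist force passes 120 N, or if a joint passes its speed limit or range.

### The arm

A 7-joint arm with a two-finger parallel gripper is mounted at the origin on the work surface. World frame = base frame: x ahead of the robot, y to its left, z up, the work surface at z = 0. Lengths are in m, angles in rad, forces in N, time in s.
With the tool pointing down it reaches from about 0.425 to 0.875 m from the base axis. Payload 4.7 kg.
Tool frame: the origin (TCP) lies between the finger pads; the fingertips stand 14 mm ahead of it and the grasp point (between the pads) lies 5 mm behind it; z points along the fingers, y is the line along which they close (so a half turn about z gives the same grasp; the last joint's range is limited). The gripper opens to 87 mm and grips with 3 to 60 N. Pads are 19 mm wide; open, the fingers measure 117 mm over their backs; the gripper's body (75 mm by 190 mm) begins 51 mm behind the grasp point.
Start: joints at [-1.179, 0.321, -0.07, 1.45, 0.023, 1.371, -0.057], TCP at [0.24, 0.604, 0.237] pointing down, gripper open.
Joint ranges: [-2.86, 2.86], [-0.3, 2.09], [-1.38, 1.24], [0.06, 2.45], [-1.56, 4.7], [0.09, 2.05], [-2.69, 2.69]. Speed limits (rad/s): [2.57, 2.57, 3.14, 3.14, 3.14, 3.14, 3.14].

### API

Orientations are given as a rotation vector (axis times angle).
In Python, from bench import ctrl gives the robot as it stands.
- The arm moves only by the tool step_arm, never from a script. Its argument "commands" is a list of rows, each an object with "travel": the shift along the tool's x, y, z in m, a list of three; "turn": the turn, a rotation vector about the tool's x, y, z in degrees, a list of three. A call has 1 to 5 rows; each row is the pose to reach, as a shift and turn from the pose commanded when the call began, along the tool's axes at that moment; what a row does not reach only later rows make up. A row lasts 1/10 s, in which the tool goes at most 50 mm and 8.59 degrees, less where a joint would pass 70% of its speed; a pose out of reach is approached as far as the arm can. A call with a gripper value outside its range is refused whole. "gripper" is the opening, from 0 (shut) to 1 (fully open), set as the call begins (left out, the last holds). The fingers move at their own pace and stop on an object; "force" is the grip in N (left out, the last holds). Time passes only in rows, so rows that repeat a pose let the fingers close. It gives the time, the measured TCP pose, the force, the opening and the grip force at its end, in the units of the state.
- ctrl.get_state(): the state, without advancing time (a new reading comes with each control period).
- ctrl.get_image(name): name is "scene" or "top" or "wrist"; returns the picture (420x560x3 uint8, red, green, blue); there is no depth.
- ctrl.camera_model(name): a dict with "fx", "fy", "cx", "cy" (pixels), "R" (3x3) and "t" (3): a world point X has camera coordinates R X + t; the wrist camera has in their place "T_tool_cam" (4x4, takes a point from camera to tool coordinates, whose origin is the TCP and whose axes are the flange's). Camera axes: x right, y down, z forward; pixel columns grow to the right and rows downward; lengths in m; the calibration is good to about 2 mm. A picture is of the moment at which its call begins: read the wrist's pose just before it. camera_model takes no time and is no camera call.
- ctrl.close_job(): hands the job in; it is judged then, once.
The state is a dict: "time": time; "joint_positions": joint angles; "qd": joint speeds; "joint_torque": joint torques, N m; "position": TCP position; "tool_rot": TCP orientation; "ft_force": force on the tool from outside, world axes, zero at the start; "torque": the same for the moment, N m; "grip_width": opening from 0.0 (shut) to 1.0 (fully open); "grip_force": force on a finger pad.
Only numpy, scipy, OpenCV 4.12 (cv2) and the standard library are available. Lean on these libraries where they do the work, as an engineer would, in place of code of your own. Each camera call takes 0.05 s, during which the arm holds its last target. There are 200 camera calls.

## Working session

There is one attempt and no reset: what is moved stays moved. The work goes in short steps, Python scripts to look and compute and a tool call to move; the robot and the scene stay as the last step left them, time stands still between calls to the robot, and variables do not carry over. Pictures are saved under pics/ and viewed, at most 10 in all, crops included, and the job is handed in when it is done.

Besides the shell and the picture viewer there is one more tool, called after "Emit:" by a JSON object that holds its "op" and its "data", one argument or row to a line. step_arm: Moves the arm, as the interface text tells. Its arguments: {"type":"object","properties":{"commands":{"type":"array"},"gripper":{"type":"number"},"force":{"type":"number"}},"required":["commands"]}

```bash
ls; mkdir -p pics; python3 - <<'E'
from bench import ctrl
import cv2,numpy as np
for n in("scene","top"):
    cv2.imwrite(f"pics/{n}0.png",ctrl.get_image(n)[...,::-1])
    m=ctrl.camera_model(n);print(n,{k:np.round(v,4).tolist() for k,v in m.items()})
s=ctrl.get_state();print(s['position'],s['tool_rot'],s['time'])
print(ctrl.camera_model("wrist"))
E
```

```text
pics
scene {'fx': 536.2396, 'fy': 536.2396, 'cx': 271.1779, 'cy': 208.6775, 'R': [[0.5556, 0.8313, -0.0155], [0.4514, -0.3172, -0.8341], [-0.6983, 0.4564, -0.5514]], 't': [-0.2684, -0.0925, 1.775]}
top {'fx': 445.2583, 'fy': 445.2583, 'cx': 281.5258, 'cy': 213.8664, 'R': [[-0.0903, -0.9959, 0.0072], [-0.9698, 0.0863, -0.2279], [0.2264, -0.0275, -0.9736]], 't': [0.0037, 0.5411, 1.2586]}
[0.23961504 0.6037039  0.23555546] [-5.89777521e-01 -3.08548947e+00  2.69908740e-03] 0.1
{'fx': 332.28404617450155, 'fy': 332.28404617450155, 'cx': 275.78272948501314, 'cy': 207.87802578398126, 'T_tool_cam': array([[ 5.99602257e-04, -9.62179767e-01, -2.72414642e-01,
         7.64711601e-02],
       [ 9.99999693e-01,  4.39759493e-04,  6.47815351e-04,
         1.07342131e-03],
       [-5.03517898e-04, -2.72414946e-01,  9.62179735e-01,
        -1.48223308e-01],
       [ 0.00000000e+00,  0.00000000e+00,  0.00000000e+00,
         1.00000000e+00]])}
```

View pics/scene0.png

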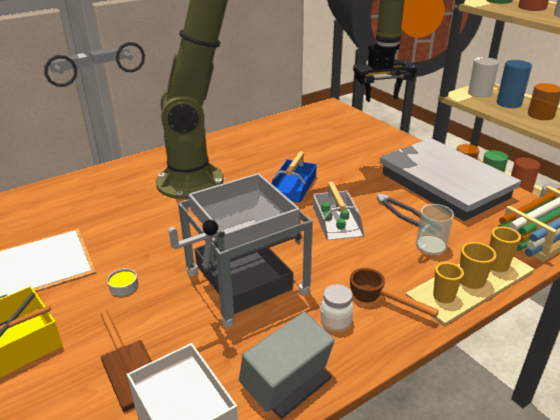

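View pics/top0.png

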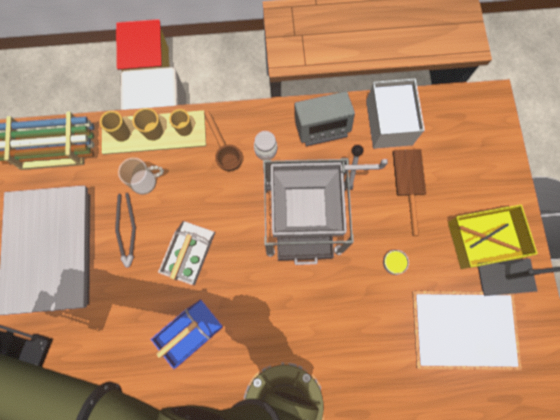

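The top view shows two scoop-like things. The silver scoop holding green lumps is at top (187,253) / scene (338,213); the blue empty look-alike is at top (188,333) / scene (295,180). I choose the silver one. The hopper is at top (308,205), with its black knob at about top (357,151) / scene (210,227) and the catch tab at about top (384,162) / scene (175,238). Next is one close crop of each.

```bash
cat > h.py <<'E'
import numpy as np,cv2
from bench import ctrl
def ray(n,u,v):
    m=ctrl.camera_model(n);R=np.array(m['R']);t=np.array(m['t'])
    return -R.T@t, R.T@np.array([(u-m['cx'])/m['fx'],(v-m['cy'])/m['fy'],1])
def onz(n,u,v,z):
    c,d=ray(n,u,v);return c+d*(z-c[2])/d[2]
def tri(a,b):
    c1,d1=ray("top",*a);c2,d2=ray("scene",*b)
    s=np.linalg.lstsq(np.c_[d1,-d2],c2-c1,rcond=None)[0]
    p,q=c1+s[0]*d1,c2+s[1]*d2
    return (p+q)/2,np.linalg.norm(p-q)
def proj(n,X):
    m=ctrl.camera_model(n);c=np.array(m['R'])@X+np.array(m['t'])
    return np.array([m['fx']*c[0]/c[2]+m['cx'],m['fy']*c[1]/c[2]+m['cy']])
E
python3 - <<'E'
import cv2,numpy as np
t=cv2.imread("pics/top0.png");s=cv2.imread("pics/scene0.png")
f=lambda im,x,y,w,h:cv2.resize(im[y:y+h,x:x+w],(400,300),interpolation=cv2.INTER_CUBIC)
cv2.imwrite("pics/crop1.png",np.vstack([np.hstack([f(t,140,210,100,75),f(s,290,165,100,75)]),np.hstack([f(t,260,140,140,105),f(s,160,170,160,120)])]))
E
```

```text
(no output)
```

View pics/crop1.png

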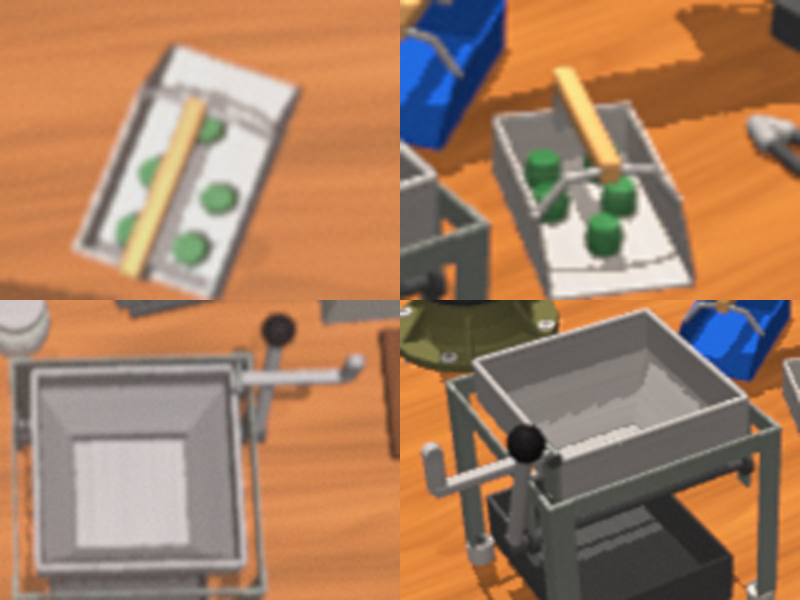

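The crop confirms the silver scoop with its wooden handle and five green lumps. Its mouth points up-right in the top view, away from the robot and toward the hopper side. The knob is at top (357,150.5) / scene (210,227). The tab's top end is at about top (383,164) / scene (173,230). The rim is clear.

```bash
python3 - <<'E'
from h import *
np.set_printoptions(precision=4,suppress=True)
t=cv2.imread("pics/top0.png");s=cv2.imread("pics/scene0.png")
def blob(im,box,lo,hi):
    x,y,w,h=box;m=cv2.inRange(cv2.cvtColor(im[y:y+h,x:x+w],cv2.COLOR_BGR2HSV),lo,hi)
    n,l,st,c=cv2.connectedComponentsWithStats(m);i=1+st[1:,4].argmax()
    r=cv2.minAreaRect(np.argwhere(l==i)[:,::-1].astype(np.float32)+np.array([x,y],np.float32)+0.)
    return c[i]+[x,y],st[i,4],r
hc,a,r=blob(t,(155,228,55,57),(15,60,140),(32,190,255));print("handle",hc,a,r)
b=cv2.boxPoints(r);b=b[np.argsort(b[:,1])]
p=onz("top",*b[:2].mean(0),.084);q=onz("top",*b[2:].mean(0),.084)
ax=(q-p)/np.linalg.norm(q-p);print("ends",p,q,np.linalg.norm(q-p),"yaw",np.degrees(np.arctan2(ax[1],ax[0])),"grip",p+ax*.058,(p+q)/2-ax*.01)
kt,a,_=blob(t,(348,140,20,20),(0,0,0),(180,255,60));ks,a2,_=blob(s,(200,217,20,20),(0,0,0),(180,255,60))
print("knob",kt,a,ks,a2,tri(kt,ks))
print("tabtop",tri((383.2,163.8),(172.8,230)))
C=[onz("top",260+u/2.857,140+(v-300)/2.857,.24) for u,v in((33,373),(238,362),(243,568),(38,573))]
C=np.array(C);print("rim",C,C.mean(0),[np.linalg.norm(C[i]-C[i-1]) for i in range(4)])
C2=np.array([onz("scene",160+(u-400)/2.5,170+(v-300)/2.5,.24) for u,v in((476,360),(648,312),(746,402),(550,480))])
print("rimS",C2,C2.mean(0),[np.linalg.norm(C2[i]-C2[i-1]) for i in range(4)])
E
```

```text
handle [180.1136 256.7216] 273 ((180.17897033691406, 256.2795715332031), (6.200782775878906, 47.920082092285156), 22.380136489868164)
ends [0.4981 0.226  0.084 ] [0.3758 0.2826 0.084 ] 0.13474701216244242 yaw 155.1552355417256 grip [0.4455 0.2504 0.084 ] [0.446  0.2501 0.084 ]
knob [356.873  150.5079] 63 [210.     227.3278] 180 (array([ 0.6366, -0.2442,  0.2821]), np.float64(0.0014297113692170005))
tabtop (array([ 0.5967, -0.307 ,  0.278 ]), np.float64(0.0019066382773888))
rim [[ 0.63   -0.0254  0.24  ]
 [ 0.624  -0.2145  0.24  ]
 [ 0.432  -0.1954  0.24  ]
 [ 0.4437 -0.014   0.24  ]] [ 0.5324 -0.1123  0.24  ] [np.float64(0.1865836943814361), np.float64(0.189135999468872), np.float64(0.1929286470642009), np.float64(0.18182298443917302)]
rimS [[ 0.438  -0.1918  0.24  ]
 [ 0.4552 -0.0123  0.24  ]
 [ 0.6394 -0.0277  0.24  ]
 [ 0.6401 -0.2259  0.24  ]] [ 0.5431 -0.1144  0.24  ] [np.float64(0.20503212276214416), np.float64(0.18025135020386365), np.float64(0.18484639772562292), np.float64(0.19820048646705402)]
```

```bash
cat >> h.py <<'E'
from scipy.spatial.transform import Rotation as Ro
def Rt(dyaw,phi=0,side=0):
    "tool down, tool x = -d (d: heading yaw deg); phi: tilt d down; side: tilt about d"
    y=np.radians(dyaw);d=np.array([np.cos(y),np.sin(y),0]);l=np.array([-d[1],d[0],0])
    R0=np.c_[-d,l,[0,0,-1]]
    return Ro.from_rotvec(np.radians(side)*d)*Ro.from_rotvec(np.radians(phi)*l)*Ro.from_matrix(R0)
def plan(*wps):
    "print travel (mm) and turn (deg) for successive poses, from measured pose"
    s=ctrl.get_state();p=np.array(s['position']);R=Ro.from_rotvec(s['tool_rot'])
    print('t',round(s['time'],2),'q',np.round(s['joint_positions'],2),'F',np.round(s['ft_force'],1),'w',round(s['grip_width'],3),'p',np.round(p,4))
    for P,Q in wps:
        print('travel',np.round(R.inv().apply(np.array(P)-p)*1000,1),'turn',np.round((R.inv()*Q).as_rotvec(degrees=True),1));p,R=np.array(P),Q
E
python3 -c "
from h import *
R=Rt(-24.85)
plan(([.446,.250,.15],R),([.446,.250,.069],R))"
```

```text
t 0.1 q [-1.18  0.32 -0.07  1.45  0.02  1.37 -0.06] F [-0.2 -0.3  0.6] w 0.998 p [0.2396 0.6037 0.2356]
travel [-322.3 -252.5   86. ] turn [-0.1  0.   3.2]
travel [ 0.  0. 81.] turn [0. 0. 0.]
```

Emit:
{"op": "step_arm", "data": {
  "commands": [
    {"travel": [-0.322, -0.2525, 0.086], "turn": [0, 0, 3.2]},
    {"travel": [-0.322, -0.2525, 0.086], "turn": [0, 0, 3.2]},
    {"travel": [-0.322, -0.2525, 0.086], "turn": [0, 0, 3.2]},
    {"travel": [-0.322, -0.2525, 0.086], "turn": [0, 0, 3.2]},
    {"travel": [-0.322, -0.2525, 0.086], "turn": [0, 0, 3.2]}
  ],
  "gripper": 1
}}

```text
time: 0.6
position: [0.3636, 0.3908, 0.1845]
tool_rot: [-0.676, -3.068, 0.0]
ft_force: [0.7, 0.1, 0.3]
grip_width: 1.002
grip_force: 0.0
```

```bash
python3 -c "
from h import *
R=Rt(-24.85)
plan(([.446,.250,.15],R),([.446,.250,.069],R))"
```

```text
t 0.6 q [-0.93  0.11  0.06  1.81 -0.01  1.22  0.27] F [0.7 0.1 0.3] w 1.002 p [0.3636 0.3908 0.1845]
travel [-133.9  -93.1   34.5] turn [-0. -0.  0.]
travel [ 0.  0. 81.] turn [0. 0. 0.]
```

Emit:
{"op": "step_arm", "data": {
  "commands": [
    {"travel": [-0.134, -0.093, 0.0345], "turn": [0, 0, 0]},
    {"travel": [-0.134, -0.093, 0.0345], "turn": [0, 0, 0]},
    {"travel": [-0.134, -0.093, 0.0345], "turn": [0, 0, 0]},
    {"travel": [-0.134, -0.093, 0.0345], "turn": [0, 0, 0]},
    {"travel": [-0.134, -0.093, 0.0345], "turn": [0, 0, 0]}
  ],
  "gripper": 0.5
}}

```text
time: 1.1
position: [0.4467, 0.2484, 0.1498]
tool_rot: [-0.686, -3.065, 0.003]
ft_force: [-0.4, 0.6, 0.5]
grip_width: 0.628
grip_force: 0.0
```

```bash
python3 - <<'E'
from h import *
R=Rt(-24.85)
plan(([.446,.250,.069],R))
im=ctrl.get_image("wrist");cv2.imwrite("pics/w1.png",im[...,::-1])
s=ctrl.get_state();T=ctrl.camera_model("wrist");p=np.array(s['position']);Rw=Ro.from_rotvec(s['tool_rot']).as_matrix()
M=np.array(T['T_tool_cam']);
m=cv2.inRange(cv2.cvtColor(im,cv2.COLOR_RGB2HSV),(15,60,140),(32,190,255))
n,l,st,c=cv2.connectedComponentsWithStats(m);
for i in np.argsort(-st[1:,4])[:3]+1:
    r=cv2.minAreaRect(np.argwhere(l==i)[:,::-1].astype(np.float32));b=cv2.boxPoints(r)
    W=[]
    for u,v in b:
        d=Rw@M[:3,:3]@np.array([(u-T['cx'])/T['fx'],(v-T['cy'])/T['fy'],1]);o=p+Rw@M[:3,3];W.append(o+d*(.084-o[2])/d[2])
    print(st[i],np.round(W,4).tolist())
E
```

```text
t 1.1 q [-0.75  0.09  0.2   1.91 -0.02  1.15  0.59] F [-0.4  0.6  0.5] w 0.628 p [0.4467 0.2484 0.1498]
travel [ 1.3  1.3 80.8] turn [-0.1 -0.  -0.4]
[ 271  107   25  172 3891] [[0.3717, 0.2835, 0.084], [0.378, 0.297, 0.084], [0.4846, 0.2493, 0.084], [0.4774, 0.2338, 0.084]]
[399 270  11  53 253] [[0.5501, 0.3046, 0.084], [0.5102, 0.3193, 0.084], [0.5133, 0.3255, 0.084], [0.5533, 0.3111, 0.084]]
[143 271  10  53 237] [[0.434, 0.1534, 0.084], [0.4365, 0.1591, 0.084], [0.4734, 0.1379, 0.084], [0.4708, 0.1319, 0.084]]
```

View pics/w1.png

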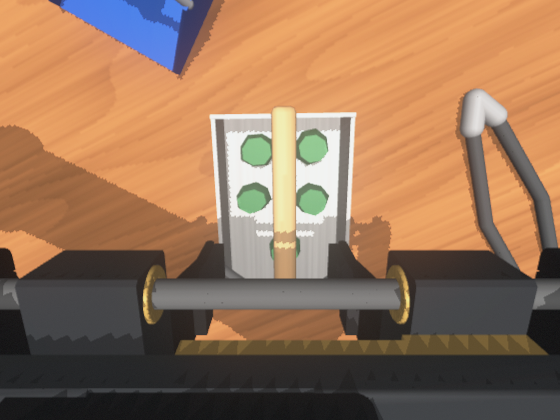

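The wrist view shows the handle at column 284, five lumps in the scoop, and the fingers straddling the handle. The wrist ray puts the handle about 6 mm further in +y than the top view did, so I descend on a compromise.

```bash
python3 -c "
from h import *
plan(([.446,.256,.069],Rt(-24.7)))"
```

```text
t 1.15 q [-0.75  0.09  0.2   1.91 -0.02  1.15  0.59] F [-0.3  0.8 -0.5] w 0.588 p [0.4456 0.2512 0.1502]
travel [ 1.6  4.6 81.2] turn [-0.  -0.  -0.3]
```

Emit:
{"op": "step_arm", "data": {
  "commands": [
    {"travel": [0.001, 0.003, 0.04], "turn": [0, 0, 0]},
    {"travel": [0.001, 0.003, 0.081], "turn": [0, 0, 0]},
    {"travel": [0.001, 0.003, 0.081], "turn": [0, 0, 0]}
  ]
}}

```text
time: 1.45
position: [0.4409, 0.2551, 0.065]
tool_rot: [-0.669, -3.062, 0.011]
ft_force: [-1.1, -0.4, 0.3]
grip_width: 0.502
grip_force: 0.0
```

Emit:
{"op": "step_arm", "data": {
  "commands": [
    {"travel": [0, 0, 0], "turn": [0, 0, 0]},
    {"travel": [0, 0, 0], "turn": [0, 0, 0]},
    {"travel": [0, 0, 0], "turn": [0, 0, 0]},
    {"travel": [0, 0, 0], "turn": [0, 0, 0]},
    {"travel": [0, 0, 0], "turn": [0, 0, 0]}
  ],
  "gripper": 0,
  "force": 45
}}

```text
time: 1.95
position: [0.4466, 0.2556, 0.071]
tool_rot: [0.675, 3.067, 0.002]
ft_force: [-0.8, -0.5, 5.5]
grip_width: 0.18
grip_force: 45.0
```

```bash
python3 -c "
from h import *
s=ctrl.get_state();print(s['grip_force'])
R=Rt(-24.85);plan(([.446,.254,.069],R),([.446,.254,.2],R))"
```

```text
44.996185479685664
t 1.95 q [-0.75  0.18  0.19  1.98 -0.04  0.98  0.6 ] F [-0.8 -0.5  5.5] w 0.18 p [0.4466 0.2556 0.071 ]
travel [-0.1 -1.7  2. ] turn [0.1 0.1 0. ]
travel [   0.    0. -131.] turn [0. 0. 0.]
```

Emit:
{"op": "step_arm", "data": {
  "commands": [
    {"travel": [0, 0, -0.01], "turn": [0, 0, 0]},
    {"travel": [0, 0, -0.03], "turn": [0, 0, 0]},
    {"travel": [0, 0, -0.055], "turn": [0, 0, 0]},
    {"travel": [0, 0, -0.085], "turn": [0, -3, 0]},
    {"travel": [0, 0, -0.11], "turn": [0, -6, 0]}
  ]
}}

```text
time: 2.45
position: [0.446, 0.2545, 0.1807]
tool_rot: [0.656, 2.966, -0.036]
ft_force: [0.0, 0.7, -5.9]
grip_width: 0.179
grip_force: 45.0
```

```bash
python3 -c "
from h import *
print((Rt(-24.85).inv()*Rt(-24.85,-8)).as_rotvec(degrees=True))
def P(phi,yaw=-70,lip=np.array([.522,-.075,.275])):
    f=np.radians(phi);y=np.radians(yaw);d=np.array([np.cos(y),np.sin(y),0])
    return lip-d*(.098*np.cos(f)-.071*np.sin(f))+np.array([0,0,.098*np.sin(f)+.071*np.cos(f)-.005]),Rt(yaw,phi)
plan(([.446,.254,.345],Rt(-24.85,-8)),P(-8),P(0),P(15),P(30),P(45),P(55))
cv2.imwrite('pics/s1.png',ctrl.get_image('scene')[...,::-1])"
```

```text
[-3.97892470e-16 -8.00000000e+00  3.18313976e-15]
t 2.45 q [-0.81  0.02  0.17  1.91  0.1   1.16  0.47] F [ 0.   0.7 -5.9] w 0.179 p [0.446  0.2545 0.1807]
travel [ -17.6   -0.5 -163.3] turn [-0.  -1.9 -0.1]
travel [-128.  -190.8   36.5] turn [ 6.3  0.  44.7]
travel [-10.8  -0.  -12.9] turn [-0.  8.  0.]
travel [-21.7   0.  -22.9] turn [-0. 15.  0.]
travel [-21.7  -0.  -22.9] turn [-0. 15.  0.]
travel [-21.7   0.  -22.9] turn [ 0. 15.  0.]
travel [-13.8  -0.  -15.9] turn [ 0. 10. -0.]
```

View pics/s1.png

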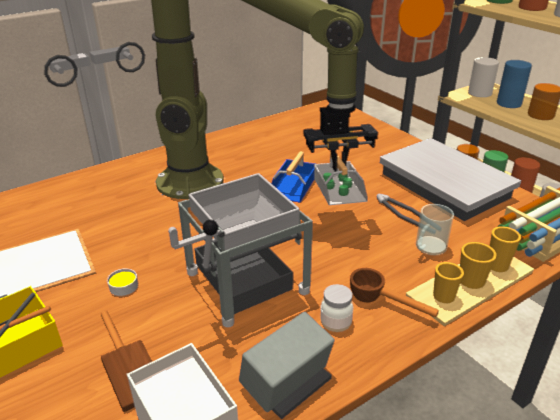

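The scoop at scene (340,185) is lifted and level, with all the lumps in it. Next I raise it further.

Emit:
{"op": "step_arm", "data": {
  "commands": [
    {"travel": [-0.003, 0, -0.03], "turn": [0, -1, 0]},
    {"travel": [-0.007, 0, -0.065], "turn": [0, -2, 0]},
    {"travel": [-0.011, 0, -0.105], "turn": [0, -2, 0]},
    {"travel": [-0.015, 0, -0.14], "turn": [0, -2, 0]},
    {"travel": [-0.018, 0, -0.165], "turn": [0, -2, 0]}
  ]
}}

```text
time: 3.0
position: [0.4464, 0.255, 0.3472]
tool_rot: [0.646, 2.935, -0.043]
ft_force: [1.2, 1.0, -5.7]
grip_width: 0.18
grip_force: 45.0
```

```bash
cat >> h.py <<'E'
def P(phi,yaw=-70,lip=np.array([.522,-.075,.275])):
    f=np.radians(phi);y=np.radians(yaw);d=np.array([np.cos(y),np.sin(y),0])
    return lip-d*(.098*np.cos(f)-.071*np.sin(f))+np.array([0,0,.098*np.sin(f)+.071*np.cos(f)-.005]),Rt(yaw,phi)
E
python3 -c "
from h import *
plan(P(-8))"
```

```text
t 3.0 q [-0.82 -0.06  0.16  1.67  0.13  1.47  0.46] F [ 1.2  1.  -5.7] w 0.18 p [0.4464 0.255  0.3472]
travel [-127.8 -191.9   38.3] turn [ 6.3 -0.1 44.7]
```

Emit:
{"op": "step_arm", "data": {
  "commands": [
    {"travel": [-0.009, -0.013, 0.0], "turn": [0.4, 0, 3]},
    {"travel": [-0.019, -0.029, 0.002], "turn": [0.9, 0, 7]},
    {"travel": [-0.033, -0.05, 0.005], "turn": [1.5, 0, 11.5]},
    {"travel": [-0.047, -0.071, 0.009], "turn": [2.3, 0, 16]},
    {"travel": [-0.06, -0.09, 0.014], "turn": [2.9, 0, 20.5]}
  ]
}}

```text
time: 3.5
position: [0.4636, 0.1445, 0.3372]
tool_rot: [1.176, 2.776, -0.088]
ft_force: [0.8, -0.1, -5.1]
grip_width: 0.177
grip_force: 45.0
```

```bash
python3 -c "
from h import *
plan(P(-8))"
```

```text
t 3.5 q [-0.72 -0.11  0.25  1.73  0.16  1.49  0.28] F [ 0.8 -0.1 -5.1] w 0.177 p [0.4636 0.1445 0.3372]
travel [-98.3 -67.   24.7] turn [ 3.1 -0.  23.9]
```

Emit:
{"op": "step_arm", "data": {
  "commands": [
    {"travel": [-0.019, -0.014, 0.004], "turn": [0.6, 0, 4.5]},
    {"travel": [-0.039, -0.027, 0.009], "turn": [1.3, 0, 9.5]},
    {"travel": [-0.06, -0.041, 0.015], "turn": [2, 0, 14.5]},
    {"travel": [-0.08, -0.055, 0.02], "turn": [2.6, 0, 19.5]},
    {"travel": [-0.098, -0.067, 0.0245], "turn": [3.1, 0, 23.9]}
  ]
}}

```text
time: 4.0
position: [0.4855, 0.0259, 0.3265]
tool_rot: [1.738, 2.478, -0.121]
ft_force: [0.5, 0.1, -4.8]
grip_width: 0.177
grip_force: 45.0
```

```bash
python3 -c "
from h import *
s=ctrl.get_state();p=s['position'];R=Ro.from_rotvec(s['tool_rot'])
plan(P(-8))
for f in (0,8,16,24,32,40,48,55):
  Q=P(f);print(f,np.round(R.inv().apply(Q[0]-p)*1000,1),np.round((R.inv()*Q[1]).as_rotvec(degrees=True),1))
cv2.imwrite('pics/s2.png',ctrl.get_image('scene')[...,::-1])"
```

```text
t 4.0 q [-0.6  -0.1   0.36  1.74  0.17  1.49  0.1 ] F [ 0.5  0.1 -4.8] w 0.177 p [0.4855 0.0259 0.3265]
travel [-0.4 -0.2 -0.1] turn [-0.  -0.1 -0.1]
0 [-11.2  -0.2 -13.1] [-0.   7.9 -0.1]
8 [-23.7  -0.2 -24.4] [-0.  15.9 -0.1]
16 [-37.7  -0.2 -33.9] [-0.  23.9 -0.1]
24 [-52.8  -0.2 -41.3] [-0.  31.9 -0.1]
32 [-68.9  -0.2 -46.6] [-0.  39.9 -0.1]
40 [-85.5  -0.2 -49.6] [-0.  47.9 -0.1]
48 [-1.024e+02 -1.000e-01 -5.020e+01] [-0.  55.9 -0.1]
55 [-1.171e+02 -1.000e-01 -4.880e+01] [ 0.  62.9 -0.1]
```

View pics/s2.png

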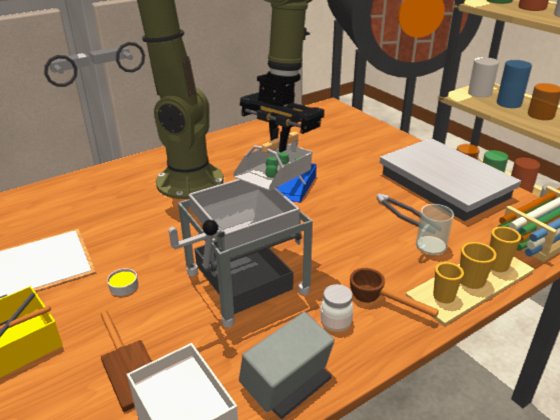

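```bash
python3 - <<'E'
from h import *
for X in ([.522,-.075,.275],[.572,-.057,.275],[.472,-.093,.275],[.486,.026,.32]):print(proj("scene",np.array(X)),proj("top",np.array(X)))
t=ctrl.get_image('top')[...,::-1];s=cv2.imread('pics/s2.png')
f=lambda im,x,y,w,h:cv2.resize(im[y:y+h,x:x+w],(400,400),interpolation=cv2.INTER_CUBIC)
cv2.imwrite('pics/c2.png',np.hstack([f(t,220,130,160,160),f(s,170,110,160,160)]))
E
```

```text
[251.48685783 181.31595936] [294.82189638 200.10976009]
[270.18182878 188.25319899] [285.78659478 181.6144289 ]
[233.58972993 174.67477948] [304.03494951 218.96895   ]
[278.8990642  146.10869369] [254.62165867 213.46568765]
```

View pics/c2.png

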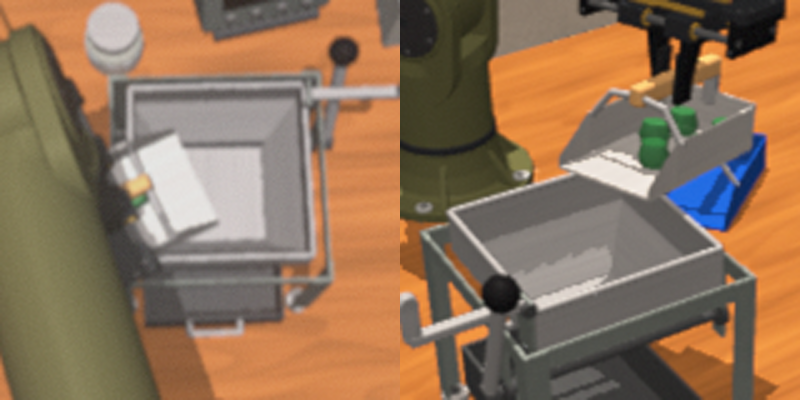

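The lip's edge lies inside the mouth (top about (298,201)), roughly 40 mm short of the centre. Now I pour by turning about the lip.

Emit:
{"op": "step_arm", "data": {
  "commands": [
    {"travel": [-0.011, 0, -0.013], "turn": [0, 8, 0]},
    {"travel": [-0.0237, 0, -0.0244], "turn": [0, 16, 0]},
    {"travel": [-0.0377, 0, -0.034], "turn": [0, 24, 0]},
    {"travel": [-0.045, 0, -0.038], "turn": [0, 28, 0]},
    {"travel": [-0.0528, 0, -0.0413], "turn": [0, 32, 0]}
  ]
}}

```text
time: 4.6
position: [0.5026, -0.0169, 0.3763]
tool_rot: [-1.59, -2.276, -0.343]
ft_force: [0.1, 0.4, -4.7]
grip_width: 0.18
grip_force: 45.0
```

```bash
python3 -c "
from h import *
s=ctrl.get_state();p=s['position'];R=Ro.from_rotvec(s['tool_rot'])
plan(P(24))
for f in (30,36,42,48,55):
  Q=P(f);print(f,np.round(R.inv().apply(Q[0]-p)*1000,1),np.round((R.inv()*Q[1]).as_rotvec(degrees=True),1))
"
```

```text
t 4.6 q [-0.36  0.14  0.66  1.49 -0.43  1.79  0.62] F [ 0.1  0.4 -4.7] w 0.18 p [ 0.5026 -0.0169  0.3763]
travel [-1.2 -1.7  1.2] turn [ 0.1 -0.2  0.2]
30 [-9.1 -1.7 -8.7] [0.  5.8 0.2]
36 [-18.   -1.7 -17.7] [ 0.  11.8  0.2]
42 [-27.8  -1.7 -25.7] [ 0.  17.8  0.2]
48 [-38.4  -1.8 -32.7] [ 0.  23.8  0.2]
55 [-51.6  -1.8 -39.3] [ 0.  30.8  0.2]
```

Emit:
{"op": "step_arm", "data": {
  "commands": [
    {"travel": [-0.009, -0.001, -0.0087], "turn": [0, 6, 0]},
    {"travel": [-0.018, -0.0017, -0.0177], "turn": [0, 12, 0]},
    {"travel": [-0.023, -0.0017, -0.022], "turn": [0, 15, 0]},
    {"travel": [-0.0278, -0.0017, -0.0257], "turn": [0, 18, 0]},
    {"travel": [-0.0278, -0.0017, -0.0257], "turn": [0, 18, 0]}
  ]
}}

```text
time: 5.1
position: [0.5138, -0.0519, 0.3865]
tool_rot: [-1.426, -2.034, -0.547]
ft_force: [-1.3, 0.1, -4.0]
grip_width: 0.178
grip_force: 45.0
```

```bash
python3 -c "
from h import *
s=ctrl.get_state();p=s['position'];R=Ro.from_rotvec(s['tool_rot'])
plan(P(42))
for f in (48,55,60):
  Q=P(f);print(f,np.round(R.inv().apply(Q[0]-p)*1000,1),np.round((R.inv()*Q[1]).as_rotvec(degrees=True),1))
t=ctrl.get_image('top')[...,::-1];s=ctrl.get_image('scene')[...,::-1]
f=lambda im,x,y,w,h:cv2.resize(im[y:y+h,x:x+w],(400,400),interpolation=cv2.INTER_CUBIC)
cv2.imwrite('pics/c3.png',np.hstack([f(t,220,130,160,160),f(s,170,110,160,160)]))
"
```

```text
t 5.1 q [-0.09  0.35  0.64  1.36 -0.7   2.05  0.79] F [-1.3  0.1 -4. ] w 0.178 p [ 0.5138 -0.0519  0.3865]
travel [ 1.8 -0.2 -0.9] turn [-0.  -0.1 -0.1]
48 [ -6.1  -0.2 -10.7] [-0.   5.9 -0.1]
55 [-16.6  -0.2 -21.1] [-0.  12.9 -0.1]
60 [-24.9  -0.2 -27.7] [-0.  17.9 -0.1]
```

View pics/c3.png

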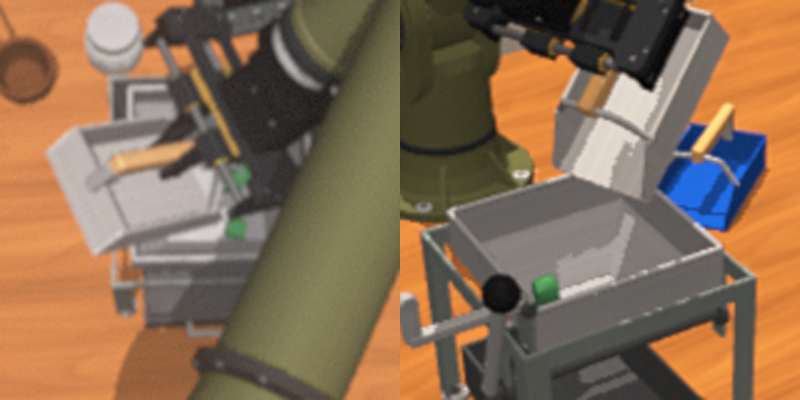

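The scoop floor looks empty and lumps are visible in the hopper (scene crop (545,290), top crop (240,175) and (235,228)). Now I tilt it back.

```bash
python3 -c "
from h import *
s=ctrl.get_state();p=s['position'];R=Ro.from_rotvec(s['tool_rot']);print(s['ft_force'])
for f in (36,30,22,15,8,0):
  Q=P(f);print(f,np.round(R.inv().apply(Q[0]-p)*1000,1),np.round((R.inv()*Q[1]).as_rotvec(degrees=True),1))
"
```

```text
[ 0.10630458  0.54990019 -2.83645103]
36 [ 5.6 -0.7 10. ] [-0.1 -6.   0.3]
30 [11.3 -0.6 21.3] [ -0.  -12.    0.3]
22 [17.1 -0.6 37.2] [ -0.  -20.    0.3]
15 [20.3 -0.6 51.6] [ -0.  -27.    0.3]
8 [21.6 -0.5 66.3] [  0.  -34.    0.3]
0 [21.  -0.5 83.2] [  0.  -42.    0.3]
```

Emit:
{"op": "step_arm", "data": {
  "commands": [
    {"travel": [0.0056, 0, 0.01], "turn": [0, -6, 0]},
    {"travel": [0.0113, 0, 0.0213], "turn": [0, -12, 0]},
    {"travel": [0.0171, 0, 0.037], "turn": [0, -20, 0]},
    {"travel": [0.0203, 0, 0.0516], "turn": [0, -27, 0]},
    {"travel": [0.0216, 0, 0.0663], "turn": [0, -34, 0]}
  ]
}}

```text
time: 5.7
position: [0.4922, 0.0092, 0.3563]
tool_rot: [-1.727, -2.492, -0.128]
ft_force: [-0.3, 0.9, -3.9]
grip_width: 0.18
grip_force: 45.0
```

```bash
python3 -c "
from h import *
plan(([.4636,.1445,.345],Rt(-45,0)),([.446,.254,.20],Rt(-25,0)),([.446,.2545,.0715],Rt(-25,0)))"
```

```text
t 5.7 q [-0.5  -0.03  0.51  1.62 -0.11  1.59  0.37] F [-0.3  0.9 -3.9] w 0.18 p [0.4922 0.0092 0.3563]
travel [134.   20.5  29.9] turn [  2.1  -7.6 -24.4]
travel [ 89.9  65.  145. ] turn [  0.   0. -20.]
travel [  0.2   0.5 128.5] turn [0. 0. 0.]
```

Emit:
{"op": "step_arm", "data": {
  "commands": [
    {"travel": [0.027, 0.004, 0.0], "turn": [0.4, -1.6, -5]},
    {"travel": [0.055, 0.008, 0.005], "turn": [0.8, -3.2, -10]},
    {"travel": [0.085, 0.013, 0.012], "turn": [1.3, -4.8, -15]},
    {"travel": [0.112, 0.017, 0.022], "turn": [1.7, -6.4, -20]},
    {"travel": [0.134, 0.02, 0.03], "turn": [2.1, -7.6, -24.4]}
  ]
}}

```text
time: 6.2
position: [0.462, 0.1461, 0.3444]
tool_rot: [-1.193, -2.901, -0.003]
ft_force: [1.0, -0.8, -3.1]
grip_width: 0.181
grip_force: 45.0
```

```bash
python3 -c "
from h import *
plan(([.446,.254,.20],Rt(-25,0)),([.446,.2545,.0715],Rt(-25,0)))"
```

```text
t 6.2 q [-0.68 -0.07  0.31  1.67  0.02  1.54  0.41] F [ 1.  -0.8 -3.1] w 0.181 p [0.462  0.1461 0.3444]
travel [ 86.5  65.5 144.9] turn [  0.   -0.3 -19.7]
travel [  0.2   0.5 128.5] turn [0. 0. 0.]
```

Emit:
{"op": "step_arm", "data": {
  "commands": [
    {"travel": [0.018, 0.013, 0.028], "turn": [0, 0, -4]},
    {"travel": [0.035, 0.026, 0.058], "turn": [0, 0, -8]},
    {"travel": [0.052, 0.04, 0.09], "turn": [0, 0, -12]},
    {"travel": [0.07, 0.053, 0.12], "turn": [0, 0, -16]},
    {"travel": [0.0865, 0.0655, 0.145], "turn": [0, 0, -19.7]}
  ]
}}

```text
time: 6.7
position: [0.4466, 0.2524, 0.1983]
tool_rot: [-0.683, -3.06, -0.003]
ft_force: [0.2, 0.2, -2.8]
grip_width: 0.181
grip_force: 45.0
```

```bash
python3 -c "
from h import *
plan(([.446,.2545,.0715],Rt(-25,0)))"
```

```text
t 6.7 q [-0.77  0.05  0.22  1.84 -0.02  1.25  0.58] F [ 0.2  0.2 -2.8] w 0.181 p [0.4466 0.2524 0.1983]
travel [  0.6   1.6 126.8] turn [ 0.  -0.4 -0.2]
```

Emit:
{"op": "step_arm", "data": {
  "commands": [
    {"travel": [0.0005, 0.001, 0.03], "turn": [0, 0, 0]},
    {"travel": [0.0005, 0.001, 0.065], "turn": [0, 0, 0]},
    {"travel": [0.0005, 0.001, 0.095], "turn": [0, 0, 0]},
    {"travel": [0.0005, 0.0015, 0.115], "turn": [0, 0, 0]},
    {"travel": [0.0005, 0.0015, 0.118], "turn": [0, 0, 0]}
  ]
}}

```text
time: 7.2
position: [0.4454, 0.2524, 0.0793]
tool_rot: [-0.688, -3.056, 0.003]
ft_force: [0.0, -0.5, -2.8]
grip_width: 0.179
grip_force: 45.0
```

Emit:
{"op": "step_arm", "data": {
  "commands": [
    {"travel": [0, 0, 0.004], "turn": [0, 0, 0]},
    {"travel": [0, 0, 0.007], "turn": [0, 0, 0]},
    {"travel": [0, 0, 0.009], "turn": [0, 0, 0]},
    {"travel": [0, 0, 0.009], "turn": [0, 0, 0]}
  ]
}}

```text
time: 7.6
position: [0.4488, 0.253, 0.0732]
tool_rot: [-0.692, -3.06, -0.004]
ft_force: [-0.4, 0.9, -2.0]
grip_width: 0.182
grip_force: 45.0
```

Emit:
{"op": "step_arm", "data": {
  "commands": [
    {"travel": [0, 0, 0.002], "turn": [0, 0, 0]},
    {"travel": [0, 0, 0.002], "turn": [0, 0, 0]}
  ]
}}

```text
time: 7.8
position: [0.4491, 0.2531, 0.0713]
tool_rot: [-0.692, -3.06, -0.004]
ft_force: [0.4, 0.8, 0.8]
grip_width: 0.181
grip_force: 45.0
```

Emit:
{"op": "step_arm", "data": {
  "commands": [
    {"travel": [0, 0, 0], "turn": [0, 0, 0]},
    {"travel": [0, 0, 0], "turn": [0, 0, 0]},
    {"travel": [0, 0, 0], "turn": [0, 0, 0]}
  ],
  "gripper": 0.55
}}

```text
time: 8.1
position: [0.4486, 0.2529, 0.0708]
tool_rot: [-0.692, -3.06, -0.003]
ft_force: [-0.1, 0.9, 0.3]
grip_width: 0.369
grip_force: 0.0
```

Emit:
{"op": "step_arm", "data": {
  "commands": [
    {"travel": [0, 0, -0.03], "turn": [0, 0, 0]},
    {"travel": [0, 0, -0.08], "turn": [0, 0, 0]},
    {"travel": [0, 0, -0.13], "turn": [0, 0, 0]},
    {"travel": [0, 0, -0.18], "turn": [0, 0, 0]},
    {"travel": [0, 0, -0.23], "turn": [0, 0, 0]}
  ]
}}

```text
time: 8.6
position: [0.4493, 0.2519, 0.3029]
tool_rot: [-0.692, -3.06, -0.003]
ft_force: [0.4, 1.4, 0.1]
grip_width: 0.55
grip_force: 0.0
```

```bash
python3 -c "
from h import *
hy=np.radians(-4)
H=lambda x,y,z:np.array([.536+x*np.cos(hy)-y*np.sin(hy),-.113+x*np.sin(hy)+y*np.cos(hy),z])
print(H(.074,-.189,.26))
t=ctrl.get_image('top')[...,::-1];s=ctrl.get_image('scene')[...,::-1]
cv2.imwrite('pics/top4.png',t);cv2.imwrite('pics/scene4.png',s)
f=lambda im,x,y,w,h:cv2.resize(im[y:y+h,x:x+w],(400,300),interpolation=cv2.INTER_CUBIC)
cv2.imwrite('pics/c4.png',np.vstack([np.hstack([f(t,140,210,120,90),f(s,160,160,240,180)]),np.hstack([f(t,260,140,140,105),f(s,160,190,80,60)])]))
plan(([.591,-.307,.38],Rt(-94)),([.591,-.307,.38],Rt(86)))"
```

```text
[ 0.59663577 -0.30670158  0.26      ]
t 8.7 q [-0.78  0.    0.22  1.67 -0.01  1.45  0.57] F [-0.2 -0.1 -0.3] w 0.544 p [0.4525 0.2539 0.3087]
travel [-366.4 -445.8  -76.5] turn [ 0.7 -0.4 68.5]
travel [0. 0. 0.] turn [ -0.  -0. 180.]
```

View pics/c4.png

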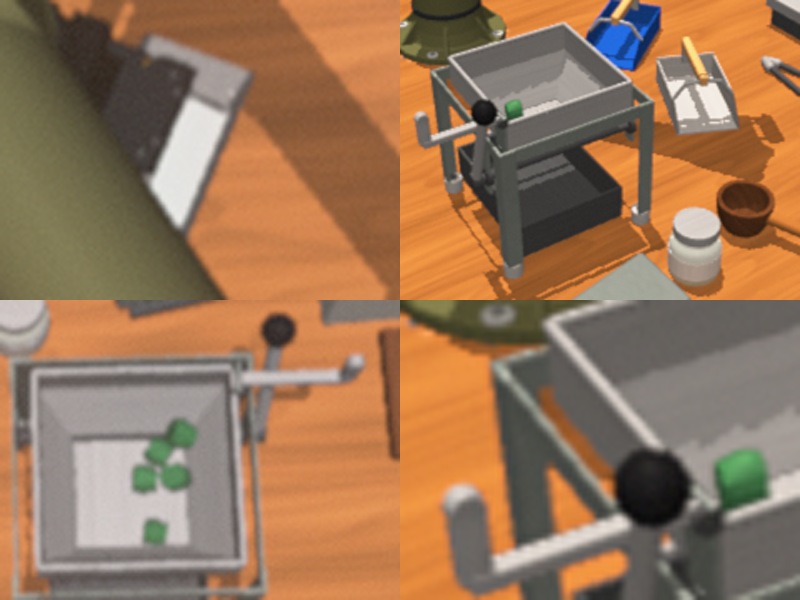

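All five lumps are in the hopper (top crop (140–190, 430–530)). The scoop stands upright and empty, and the tab and knob are where I measured them. Next is the catch.

Emit:
{"op": "step_arm", "data": {
  "commands": [
    {"travel": [-0.035, -0.04, -0.03], "turn": [0, 0, 7]},
    {"travel": [-0.065, -0.08, -0.05], "turn": [0, 0, 14]},
    {"travel": [-0.095, -0.12, -0.065], "turn": [0, 0, 22]},
    {"travel": [-0.125, -0.155, -0.07], "turn": [0, 0, 30]},
    {"travel": [-0.16, -0.195, -0.07], "turn": [0, 0, 38]}
  ]
}}

```text
time: 9.2
position: [0.5067, 0.0208, 0.3704]
tool_rot: [-1.658, -2.664, -0.003]
ft_force: [0.8, -0.4, 0.5]
grip_width: 0.554
grip_force: 0.0
```

```bash
python3 -c "
from h import *
plan(([.597,-.307,.37],Rt(-94)))"
```

```text
t 9.2 q [-0.55 -0.03  0.45  1.58  0.01  1.59  0.36] F [ 0.8 -0.4  0.5] w 0.554 p [0.5067 0.0208 0.3704]
travel [-333.9  -63.8   -1. ] turn [-0.1 -0.2 30.2]
```

Emit:
{"op": "step_arm", "data": {
  "commands": [
    {"travel": [-0.045, -0.009, 0], "turn": [0, 0, 5]},
    {"travel": [-0.09, -0.018, 0], "turn": [0, 0, 10]},
    {"travel": [-0.135, -0.027, 0], "turn": [0, 0, 15]},
    {"travel": [-0.18, -0.036, 0], "turn": [0, 0, 20]},
    {"travel": [-0.225, -0.044, 0], "turn": [0, 0, 25]}
  ]
}}

```text
time: 9.7
position: [0.5674, -0.2001, 0.3682]
tool_rot: [-2.192, -2.244, 0.002]
ft_force: [-0.2, 0.8, -0.5]
grip_width: 0.55
grip_force: 0.0
```

```bash
python3 -c "
from h import *
plan(([.597,-.307,.37],Rt(-94)),([.597,-.307,.26],Rt(-94)))"
```

```text
t 9.7 q [-0.27  0.22  0.7   1.37 -0.14  1.61  0.43] F [-0.2  0.8 -0.5] w 0.55 p [ 0.5674 -0.2001  0.3682]
travel [-107.5   27.1   -2.2] turn [-0.2 -0.2  5.3]
travel [  0.   0. 110.] turn [0. 0. 0.]
```

Emit:
{"op": "step_arm", "data": {
  "commands": [
    {"travel": [-0.04, 0.01, 0], "turn": [0, 0, 2]},
    {"travel": [-0.08, 0.02, 0], "turn": [0, 0, 4]},
    {"travel": [-0.1075, 0.027, 0], "turn": [0, 0, 5.3]},
    {"travel": [-0.1075, 0.027, 0], "turn": [0, 0, 5.3]},
    {"travel": [-0.1075, 0.027, 0], "turn": [0, 0, 5.3]}
  ]
}}

```text
time: 10.2
position: [0.5969, -0.3055, 0.367]
tool_rot: [-2.29, -2.141, 0.004]
ft_force: [-0.3, 0.3, 0.5]
grip_width: 0.547
grip_force: 0.0
```

```bash
python3 - <<'E'
from h import *
plan(([.597,-.307,.262],Rt(-94)))
im=ctrl.get_image("wrist");cv2.imwrite("pics/w5.png",im[...,::-1])
s=ctrl.get_state();T=ctrl.camera_model("wrist");p=np.array(s['position']);Rw=Ro.from_rotvec(s['tool_rot']).as_matrix();M=np.array(T['T_tool_cam'])
for X in ([.597,-.307,.278],[.6366,-.2442,.2821]):
    c=M[:3,:3].T@(Rw.T@(np.array(X)-p)-M[:3,3]);print(c[:2]/c[2]*T['fx']+[T['cx'],T['cy']])
m=cv2.inRange(im,(0,0,0),(45,45,45));n,l,st,c=cv2.connectedComponentsWithStats(m)
for i in range(1,n):
    if st[i,4]>150: print(st[i],c[i])
E
```

```text
t 10.2 q [-0.07  0.41  0.75  1.18 -0.27  1.66  0.55] F [-0.3  0.3  0.5] w 0.547 p [ 0.5969 -0.3055  0.367 ]
travel [ -1.8   0.9 105. ] turn [-0.4 -0.2  0.2]
[278.10120714 223.32894558]
[329.86425189 135.15842594]
[536 249  24  29 580] [549.35862069 263.93103448]
[   0  310  253   79 7705] [ 98.89033095 366.55820896]
[ 332  310  228   82 8492] [474.72656618 365.6895902 ]
[156 316  47  35 662] [175.41389728 331.68429003]
[   0  390  379   30 9841] [190.8834468  406.32049588]
```

View pics/w5.png

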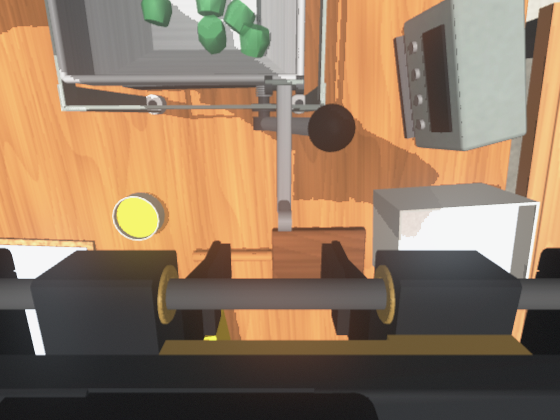

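The wrist view shows the tab top at (284,215) and the knob at (331,128). Both are about 5 mm further towards the hopper than predicted, so I shift to match and go down.

Emit:
{"op": "step_arm", "data": {
  "commands": [
    {"travel": [0.002, 0.002, 0.04], "turn": [0, 0, 0]},
    {"travel": [0.002, 0.002, 0.08], "turn": [0, 0, 0]},
    {"travel": [0.002, 0.002, 0.104], "turn": [0, 0, 0]},
    {"travel": [0.002, 0.002, 0.104], "turn": [0, 0, 0]},
    {"travel": [0.002, 0.002, 0.104], "turn": [0, 0, 0]}
  ]
}}

```text
time: 10.75
position: [0.5994, -0.3015, 0.265]
tool_rot: [-2.287, -2.146, 0.001]
ft_force: [0.3, -0.3, 1.1]
grip_width: 0.549
grip_force: 0.0
```

Emit:
{"op": "step_arm", "data": {
  "commands": [
    {"travel": [0, 0, 0], "turn": [0, 0, 0]},
    {"travel": [0, 0, 0], "turn": [0, 0, 0]},
    {"travel": [0, 0, 0], "turn": [0, 0, 0]},
    {"travel": [0, 0, 0], "turn": [0, 0, 0]},
    {"travel": [0, 0, 0], "turn": [0, 0, 0]}
  ],
  "gripper": 0,
  "force": 8
}}

```text
time: 11.25
position: [0.5996, -0.3032, 0.2644]
tool_rot: [-2.291, -2.145, 0.001]
ft_force: [9.6, -2.0, 0.0]
grip_width: 0.182
grip_force: 4.9
```

```bash
cat >> h.py <<'E'
def K(th,g,k=.5):
    "tool pose holding catch tab grip swung by th (rad) from start grasp point g; tool tilts k*th"
    hy=np.radians(-4);Y=np.array([-np.sin(hy),np.cos(hy),0]);Z=np.array([0,0,1.])
    hz=g-np.array([0,0,0]); hinge=g+.098*Y-.026*Z-Z*(g[2]-.260)
    r0=g-hinge;a,b=r0@Y,r0@Z
    G=hinge+Y*(a*np.cos(th)+b*np.sin(th))+Z*(-a*np.sin(th)+b*np.cos(th))
    R=Rt(-94,-np.degrees(k*th))   # lean hand over the hopper side
    return G+R.apply([0,0,.005]),R
def rel(W):
    s=ctrl.get_state();p=s['position'];R=Ro.from_rotvec(s['tool_rot'])
    for P_,Q in W:print(np.round(R.inv().apply(P_-p)*1000,1),np.round((R.inv()*Q).as_rotvec(degrees=True),1),np.round(P_,3))
E
python3 -c "
from h import *
s=ctrl.get_state();plan();g=s['position']-Ro.from_rotvec(s['tool_rot']).apply([0,0,.005]);print(g,s['grip_force']);np.save('g.npy',g)
rel([K(t,g,.0) for t in (.15,.3,.45,.6,.75,.9,1.05,1.2,1.4,1.6)])"
```

```text
t 11.25 q [-0.09  0.42  0.73  1.37 -0.28  1.46  0.56] F [ 9.6 -2.   0. ] w 0.182 p [ 0.5996 -0.3032  0.2644]
[ 0.59962633 -0.30325819  0.26935162] 4.93146527114277
[  6.4   0.  -14.2] [-0.1 -0.1  0.2] [ 0.6   -0.297  0.279]
[ 14.9   0.  -27.4] [-0.1 -0.1  0.2] [ 0.601 -0.288  0.292]
[ 25.2   0.  -39.1] [-0.1 -0.1  0.2] [ 0.601 -0.278  0.303]
[ 37.2   0.  -49.1] [-0.1 -0.1  0.2] [ 0.602 -0.266  0.314]
[ 50.5   0.1 -57.2] [-0.1 -0.1  0.2] [ 0.603 -0.253  0.322]
[ 64.9   0.1 -63.3] [-0.1 -0.1  0.2] [ 0.604 -0.239  0.328]
[ 80.    0.2 -67.1] [-0.1 -0.1  0.2] [ 0.605 -0.224  0.332]
[ 95.6   0.2 -68.6] [-0.1 -0.1  0.2] [ 0.606 -0.208  0.333]
[116.3   0.3 -67. ] [-0.1 -0.1  0.2] [ 0.608 -0.187  0.332]
[136.3   0.4 -61.3] [-0.1 -0.1  0.2] [ 0.609 -0.167  0.326]
```

Emit:
{"op": "step_arm", "data": {
  "commands": [
    {"travel": [0, 0.003, 0], "turn": [0, 0, 0]},
    {"travel": [0, 0.003, 0], "turn": [0, 0, 0]},
    {"travel": [0, 0.003, 0], "turn": [0, 0, 0]}
  ]
}}

```text
time: 11.55
position: [0.6027, -0.3035, 0.2643]
tool_rot: [-2.291, -2.145, 0.001]
ft_force: [5.5, -2.0, 0.1]
grip_width: 0.116
grip_force: 8.0
```

```bash
python3 -c "
from h import *
s=ctrl.get_state();plan();g=s['position']-Ro.from_rotvec(s['tool_rot']).apply([0,0,.005]);print(g,s['grip_force']);np.save('g.npy',g)
rel([K(t,g,.0) for t in (.15,.3,.45,.6,.75,.9,1.05,1.2,1.4,1.6)])"
```

```text
t 11.55 q [-0.09  0.43  0.73  1.36 -0.28  1.46  0.56] F [ 5.5 -2.   0.1] w 0.116 p [ 0.6027 -0.3035  0.2643]
[ 0.6026965  -0.30348464  0.2692945 ] 8.000111773217213
[  6.4   0.  -14.2] [-0.2 -0.1  0.2] [ 0.603 -0.297  0.279]
[ 14.8   0.  -27.4] [-0.2 -0.1  0.2] [ 0.604 -0.289  0.292]
[ 25.2   0.  -39.1] [-0.2 -0.1  0.2] [ 0.604 -0.278  0.303]
[ 37.1   0.  -49.1] [-0.2 -0.1  0.2] [ 0.605 -0.267  0.313]
[ 50.4   0.1 -57.3] [-0.2 -0.1  0.2] [ 0.606 -0.253  0.322]
[ 64.8   0.1 -63.3] [-0.2 -0.1  0.2] [ 0.607 -0.239  0.328]
[ 79.9   0.2 -67.2] [-0.2 -0.1  0.2] [ 0.608 -0.224  0.332]
[ 95.5   0.2 -68.7] [-0.2 -0.1  0.2] [ 0.609 -0.208  0.333]
[116.2   0.3 -67.1] [-0.2 -0.1  0.2] [ 0.611 -0.188  0.332]
[136.2   0.4 -61.4] [-0.2 -0.1  0.2] [ 0.612 -0.168  0.326]
```

Emit:
{"op": "step_arm", "data": {
  "commands": [
    {"travel": [0.003, 0.001, -0.007], "turn": [0, 0, 0]},
    {"travel": [0.0065, 0.001, -0.0142], "turn": [0, 0, 0]},
    {"travel": [0.0105, 0.001, -0.021], "turn": [0, 0, 0]},
    {"travel": [0.015, 0.001, -0.0274], "turn": [0, 0, 0]},
    {"travel": [0.0252, 0.001, -0.039], "turn": [0, 0, 0]}
  ]
}}

```text
time: 12.05
position: [0.6041, -0.2819, 0.3037]
tool_rot: [-2.297, -2.142, 0.007]
ft_force: [3.8, -5.3, 2.4]
grip_width: 0.116
grip_force: 8.0
```

```bash
python3 -c "
from h import *
s=ctrl.get_state();plan();g=np.load('g.npy');g[0]+=.001;print(s['grip_force'])
rel([K(t,g,.0) for t in (.45,.6,.75,.9,1.05,1.2,1.4,1.6)])"
```

```text
t 12.05 q [-0.13  0.4   0.74  1.32 -0.26  1.52  0.51] F [ 3.8 -5.3  2.4] w 0.116 p [ 0.6041 -0.2819  0.3037]
7.999288309074473
[3.6 1.1 0.3] [-0.2  0.2  0. ] [ 0.605 -0.278  0.303]
[15.5  1.1 -9.8] [-0.2  0.2  0. ] [ 0.606 -0.267  0.313]
[ 28.8   1.1 -18. ] [-0.2  0.2  0. ] [ 0.607 -0.253  0.322]
[ 43.1   1.1 -24.2] [-0.2  0.2  0. ] [ 0.608 -0.239  0.328]
[ 58.2   1.  -28.1] [-0.2  0.2  0. ] [ 0.609 -0.224  0.332]
[ 73.8   1.  -29.7] [-0.2  0.2  0. ] [ 0.61  -0.208  0.333]
[ 94.5   1.  -28.2] [-0.2  0.2  0. ] [ 0.612 -0.188  0.332]
[114.5   1.1 -22.6] [-0.2  0.2  0. ] [ 0.613 -0.168  0.326]
```

Emit:
{"op": "step_arm", "data": {
  "commands": [
    {"travel": [0.012, 0, -0.01], "turn": [0, 0, 0]},
    {"travel": [0.025, 0, -0.0182], "turn": [0, 0, 0]},
    {"travel": [0.0395, 0, -0.0243], "turn": [0, 0, 0]},
    {"travel": [0.0545, 0, -0.0282], "turn": [0, 0, 0]},
    {"travel": [0.07, 0, -0.0298], "turn": [0, 0, 0]}
  ]
}}

```text
time: 12.55
position: [0.6087, -0.2087, 0.3344]
tool_rot: [-2.292, -2.143, 0.003]
ft_force: [0.9, -0.9, 1.1]
grip_width: 0.113
grip_force: 8.0
```

```bash
python3 -c "
from h import *
s=ctrl.get_state();plan();g=np.load('g.npy');g[0]+=.001;print(s['grip_force'])
rel([K(t,g,.0) for t in (1.2,1.4,1.5,1.6,1.7)])"
```

```text
t 12.55 q [-0.25  0.33  0.72  1.33 -0.22  1.57  0.38] F [ 0.9 -0.9  1.1] w 0.113 p [ 0.6087 -0.2087  0.3344]
7.999344044364989
[0.4 1.6 1.2] [-0.3 -0.1  0.1] [ 0.61  -0.208  0.333]
[21.2  1.7  2.8] [-0.3 -0.1  0.1] [ 0.612 -0.188  0.332]
[31.3  1.7  5.2] [-0.3 -0.1  0.1] [ 0.613 -0.178  0.329]
[41.2  1.8  8.5] [-0.3 -0.1  0.1] [ 0.613 -0.168  0.326]
[50.7  1.8 12.8] [-0.3 -0.1  0.1] [ 0.614 -0.158  0.322]
```

Still gripped at 10 mm. I carry on past the top.

Emit:
{"op": "step_arm", "data": {
  "commands": [
    {"travel": [0.01, 0, 0.0], "turn": [0, 0, 0]},
    {"travel": [0.021, 0, 0.002], "turn": [0, 0, 0]},
    {"travel": [0.031, 0, 0.0045], "turn": [0, 0, 0]},
    {"travel": [0.041, 0, 0.0075], "turn": [0, 0, 0]},
    {"travel": [0.051, 0, 0.012], "turn": [0, 0, 0]}
  ]
}}

```text
time: 13.05
position: [0.6119, -0.1574, 0.3193]
tool_rot: [-2.29, -2.142, 0.006]
ft_force: [0.1, -2.4, -3.1]
grip_width: 0.114
grip_force: 8.0
```

```bash
python3 -c "
from h import *
s=ctrl.get_state();plan();print(s['grip_force'])
g=np.load('g.npy');rel([K(t,g,.0) for t in (1.7,1.8,1.9)])"
```

```text
t 13.05 q [-0.33  0.3   0.7   1.38 -0.19  1.53  0.29] F [ 0.1 -2.4 -3.1] w 0.114 p [ 0.6119 -0.1574  0.3193]
7.99948610538479
[-0.8  1.  -2.3] [-0.4 -0.1  0.2] [ 0.613 -0.158  0.322]
[8.2 1.  2.9] [-0.4 -0.1  0.2] [ 0.613 -0.149  0.316]
[16.7  1.1  9. ] [-0.4 -0.1  0.2] [ 0.614 -0.141  0.31 ]
```

Emit:
{"op": "step_arm", "data": {
  "commands": [
    {"travel": [0, 0, 0], "turn": [0, 0, 0]},
    {"travel": [0, 0, 0], "turn": [0, 0, 0]},
    {"travel": [0, 0, 0], "turn": [0, 0, 0]}
  ],
  "gripper": 0.5
}}

```text
time: 13.35
position: [0.6127, -0.158, 0.3213]
tool_rot: [-2.291, -2.143, 0.002]
ft_force: [-0.6, 0.2, -0.2]
grip_width: 0.303
grip_force: 0.0
```

Emit:
{"op": "step_arm", "data": {
  "commands": [
    {"travel": [0, 0, -0.03], "turn": [0, 0, 0]},
    {"travel": [0, 0, -0.07], "turn": [0, 0, 0]},
    {"travel": [0, 0, -0.09], "turn": [0, 0, 0]},
    {"travel": [-0.02, 0.005, -0.09], "turn": [0, 0, 0]},
    {"travel": [-0.06, 0.01, -0.09], "turn": [0, 0, 0]}
  ]
}}

```text
time: 13.85
position: [0.6211, -0.2155, 0.4125]
tool_rot: [-2.283, -2.153, -0.004]
ft_force: [0.5, -0.5, 0.4]
grip_width: 0.498
grip_force: 0.0
```

```bash
python3 - <<'E'
from h import *
im=ctrl.get_image('scene')[...,::-1];cv2.imwrite('pics/s6.png',im)
im0=cv2.imread('pics/scene4.png')
# old bar region: difference; and brightness along old bar
for u,v in ((172,231),(174,241),(185,243),(195,240)):print((u,v),im0[v,u],im[v,u])
for th in (0,1.9):
    hy=np.radians(-4);Y=np.array([-np.sin(hy),np.cos(hy),0]);b=np.array([.6027,-.3035,.234])+.098*Y
    e=b+.098*(-Y*np.cos(th)+np.array([0,0,np.sin(th)]));print(th,proj('scene',b),proj('scene',e))
d=cv2.absdiff(im,im0).max(2)>40;
n,l,st,c=cv2.connectedComponentsWithStats(d[160:260,150:320].astype(np.uint8))
for i in range(1,n):
    if st[i,4]>25:print(st[i]+[150,160,0,0,0])
k=cv2.inRange(im[200:250,190:230],(0,0,0),(50,50,50));print('knob',np.argwhere(k).mean(0)[::-1]+[190,200])
plan(([.637,-.241,.38],Rt(-94)),([.637,-.241,.287],Rt(-94)))
E
```

```text
(172, 231) [ 95  98 103] [ 62 139 230]
(174, 241) [100 102 108] [ 63 138 229]
(185, 243) [115 120 125] [71 75 72]
(195, 240) [103 107 110] [ 60 132 223]
0 [221.48182492 233.76183535] [177.67502536 248.46168984]
1.9 [221.48182492 233.76183535] [232.5801672  192.07673842]
[208 160  19  17 224]
[211 178  32  10  39]
[188 207  15  19  72]
[217 216  10  16  66]
[226 221  26  13  97]
[168 227  38  23 359]
[281 231  23  18 157]
[311 233   9  21 160]
[216 248  14   6  28]
knob [210.62980769 229.48076923]
t 13.9 q [-0.18  0.38  0.74  1.12 -0.25  1.73  0.4 ] F [-3.8 -4.  -1.9] w 0.5 p [ 0.6178 -0.2268  0.411 ]
travel [-12.7  20.3  31. ] turn [-0.2  0.2 -0.2]
travel [ 0.  0. 93.] turn [0. 0. 0.]
```

The catch bar has left its old place: the old bar and tab pixels now show wood. Next is the knob.

Emit:
{"op": "step_arm", "data": {
  "commands": [
    {"travel": [-0.0127, 0.02, 0.03], "turn": [0, 0, 0]},
    {"travel": [-0.0127, 0.02, 0.031], "turn": [0, 0, 0]},
    {"travel": [-0.0127, 0.02, 0.031], "turn": [0, 0, 0]},
    {"travel": [-0.0127, 0.02, 0.031], "turn": [0, 0, 0]}
  ],
  "gripper": 0.85
}}

```text
time: 14.3
position: [0.638, -0.232, 0.3809]
tool_rot: [-2.29, -2.144, 0.002]
ft_force: [-0.8, -0.5, 0.4]
grip_width: 0.775
grip_force: 0.0
```

```bash
python3 - <<'E'
from h import *
plan(([.637,-.241,.280],Rt(-94)))
s=ctrl.get_state();im=ctrl.get_image("wrist")
T=ctrl.camera_model("wrist");p=np.array(s['position']);Rw=Ro.from_rotvec(s['tool_rot']).as_matrix();M=np.array(T['T_tool_cam'])
c=M[:3,:3].T@(Rw.T@(np.array([.637,-.241,.282])-p)-M[:3,3]);e=c[:2]/c[2]*T['fx']+[T['cx'],T['cy']];print(e,c[2])
x,y=(e-60).astype(int);m=cv2.inRange(im[y:y+110,x:x+120],(0,0,0),(50,50,50));n,l,st,cc=cv2.connectedComponentsWithStats(m)
for i in range(1,n):
    if st[i,4]>80:print(st[i]+[x,y,0,0,0],cc[i]+[x,y])
E
```

```text
t 14.3 q [-0.16  0.43  0.73  1.13 -0.28  1.69  0.42] F [-0.8 -0.5  0.4] w 0.775 p [ 0.638  -0.232   0.3809]
travel [ -9.2  -0.  100.9] turn [-0.2 -0.1  0.2]
[277.44727089 226.96468798] 0.2610521446051302
```

Emit:
{"op": "step_arm", "data": {
  "commands": [
    {"travel": [-0.0092, 0, 0], "turn": [0, 0, 0]},
    {"travel": [-0.0092, 0, 0], "turn": [0, 0, 0]}
  ]
}}

```text
time: 14.55
position: [0.6368, -0.243, 0.3808]
tool_rot: [-2.293, -2.143, 0.003]
ft_force: [-1.9, -0.5, 0.4]
grip_width: 0.845
grip_force: 0.0
```

```bash
python3 - <<'E'
from h import *
plan(([.637,-.241,.280],Rt(-94)))
s=ctrl.get_state();im=ctrl.get_image("wrist");cv2.imwrite('pics/w7.png',im[...,::-1])
T=ctrl.camera_model("wrist");p=np.array(s['position']);Rw=Ro.from_rotvec(s['tool_rot']).as_matrix();M=np.array(T['T_tool_cam'])
c=M[:3,:3].T@(Rw.T@(np.array([.637,-.241,.282])-p)-M[:3,3]);e=c[:2]/c[2]*T['fx']+[T['cx'],T['cy']];print(e,c[2])
g=im.max(2)
print(g[170:280:8,210:350:8])
E
```

```text
t 14.55 q [-0.14  0.44  0.73  1.12 -0.29  1.69  0.44] F [-1.9 -0.5  0.4] w 0.845 p [ 0.6368 -0.243   0.3808]
travel [  1.9   0.4 100.8] turn [-0.2 -0.1  0.1]
[278.00424199 213.40765314] 0.25794137377883763
[[244 243 113 114 127 148 101 106 106 167 189 186 190 183 179 186 187 193]
 [221 222 188 157 144 187 184 153 151 199 242 189 189 185 183 177 175 186]
 [246 245 171 171 171 128 235 243 242 243 241 192 196 188 184 183 184 185]
 [246 244 244 243 213 139 132 216 110 105 240 195 195 191 188 186 190 190]
 [246 244 245 242 242 230 140  99  98  97  96 243 242 242 241 241 243 243]
 [246 245 245 242 243 238 142 102 102 101 101 152 245 241 241 242 244 244]
 [245 245 245 240 243 240 167 104 104 104 103 221 244 241 242 243 245 244]
 [246 245 245 237 242 242 234 105 105 104 104 243 245 242 242 243 245 170]
 [246 246 245 239 241 243 235 242 215 233 245 244 245 242 242 243 245 196]
 [242 247 244 242 241 244 237 241 238 243 244 246 244 242 241 243 244 195]
 [240 247 245 244 242 244 238 240 240 241 244 246 245 242 240 243 244 155]
 [241 244 245 245 242 244 239 241 240 240 243 246 245 242 239 243 240 104]
 [243 244 246 245 243 209 174 178 180 179 175 172 180 180 178 179 165  90]
 [244 244 246 245 244 223 193 192 191 188 182 183 188 189 187 184 161  86]]
```

The knob patch is centred at wrist (279,211), against (278,213) predicted. I go down and grip.

Emit:
{"op": "step_arm", "data": {
  "commands": [
    {"travel": [0.002, 0, 0.04], "turn": [0, 0, 0]},
    {"travel": [0.002, 0, 0.08], "turn": [0, 0, 0]},
    {"travel": [0.002, 0, 0.101], "turn": [0, 0, 0]},
    {"travel": [0.002, 0, 0.101], "turn": [0, 0, 0]},
    {"travel": [0.002, 0, 0.101], "turn": [0, 0, 0]}
  ]
}}

```text
time: 15.1
position: [0.6374, -0.2391, 0.2797]
tool_rot: [-2.29, -2.144, 0.002]
ft_force: [-0.0, 0.0, 0.9]
grip_width: 0.849
grip_force: 0.0
```

Emit:
{"op": "step_arm", "data": {
  "commands": [
    {"travel": [0, 0, 0], "turn": [0, 0, 0]},
    {"travel": [0, 0, 0], "turn": [0, 0, 0]},
    {"travel": [0, 0, 0], "turn": [0, 0, 0]},
    {"travel": [0, 0, 0], "turn": [0, 0, 0]},
    {"travel": [0, 0, 0], "turn": [0, 0, 0]}
  ],
  "gripper": 0,
  "force": 20
}}

```text
time: 15.6
position: [0.6372, -0.2392, 0.279]
tool_rot: [-2.29, -2.144, 0.002]
ft_force: [0.0, 0.5, 0.0]
grip_width: 0.482
grip_force: 0.0
```

```bash
cat >> h.py <<'E'
def L(th,k0,tilt=24):
    "TCP pose with the knob (at k0 when shut) pulled by th"
    hy=np.radians(-4);X=np.array([np.cos(hy),np.sin(hy),0]);Z=np.array([0,0,1.])
    f=lambda a:.15*(X*np.sin(a)+Z*np.cos(a))
    c=k0-f(.35)+f(.35-th);R=Rt(-94,0,tilt*th)
    return c+R.apply([0,0,.002]),R
E
python3 -c "
from h import *
s=ctrl.get_state();plan();print(s['grip_force']);k=s['position']-Ro.from_rotvec(s['tool_rot']).apply([0,0,.002]);np.save('k.npy',k)
rel([L(t,k) for t in (0,.08,.16,.24,.32,.4,.5,.6,.7,.8,.9,1,1.04)])"
```

```text
t 15.6 q [-0.18  0.44  0.71  1.32 -0.28  1.49  0.45] F [0.  0.5 0. ] w 0.482 p [ 0.6372 -0.2392  0.279 ]
0.0
[-0.  0. -0.] [-0.3 -0.1  0.2] [ 0.637 -0.239  0.279]
[  0.  -11.4  -3.6] [-2.2 -0.1  0.2] [ 0.626 -0.238  0.283]
[  0.1 -23.   -6.3] [-4.1 -0.1  0.2] [ 0.614 -0.238  0.285]
[  0.1 -34.8  -8. ] [-6.  -0.1  0.2] [ 0.603 -0.237  0.287]
[  0.2 -46.7  -8.8] [-7.9 -0.1  0.2] [ 0.591 -0.236  0.288]
[  0.2 -58.6  -8.7] [-9.9 -0.1  0.2] [ 0.579 -0.235  0.288]
[  0.3 -73.5  -7.1] [-12.3  -0.1   0.2] [ 0.564 -0.234  0.286]
[  0.3 -88.1  -4.1] [-14.7  -0.2   0.2] [ 0.549 -0.233  0.283]
[   0.4 -102.3    0.4] [-17.1  -0.2   0.2] [ 0.535 -0.232  0.279]
[   0.4 -116.     6.2] [-19.5  -0.2   0.2] [ 0.521 -0.231  0.273]
[   0.5 -129.    13.5] [-21.9  -0.2   0.2] [ 0.508 -0.23   0.266]
[   0.5 -141.3   22. ] [-24.3  -0.2   0.2] [ 0.496 -0.229  0.258]
[   0.5 -145.9   25.7] [-25.2  -0.2   0.2] [ 0.491 -0.229  0.254]
```

Still closing, so I give it a little longer.

Emit:
{"op": "step_arm", "data": {
  "commands": [
    {"travel": [0, 0, 0], "turn": [0, 0, 0]},
    {"travel": [0, 0, 0], "turn": [0, 0, 0]},
    {"travel": [0, 0, 0], "turn": [0, 0, 0]}
  ]
}}

```text
time: 15.9
position: [0.6378, -0.2392, 0.2789]
tool_rot: [-2.291, -2.145, 0.001]
ft_force: [3.8, -0.8, -0.3]
grip_width: 0.353
grip_force: 20.0
```

Emit:
{"op": "step_arm", "data": {
  "commands": [
    {"travel": [0, -0.0055, -0.002], "turn": [-1, 0, 0]},
    {"travel": [0, -0.0114, -0.0036], "turn": [-2, 0, 0]},
    {"travel": [0, -0.023, -0.0063], "turn": [-4, 0, 0]},
    {"travel": [0, -0.0348, -0.008], "turn": [-6, 0, 0]},
    {"travel": [0, -0.0467, -0.0088], "turn": [-8, 0, 0]}
  ]
}}

```text
time: 16.4
position: [0.5926, -0.2362, 0.2898]
tool_rot: [2.215, 2.074, 0.15]
ft_force: [6.0, -0.9, 5.3]
grip_width: 0.354
grip_force: 20.0
```

```bash
python3 -c "
from h import *
s=ctrl.get_state();plan();print(s['grip_force']);k=np.load('k.npy')
rel([L(t,k) for t in (.32,.4,.5,.6,.7,.8,.9,1,1.04)])"
```

```text
t 16.4 q [-0.27  0.2   0.74  1.55 -0.2   1.31  0.42] F [ 6.  -0.9  5.3] w 0.354 p [ 0.5926 -0.2362  0.2898]
19.99903231859207
[ 0.1 -2.2  1.5] [ 0.5 -0.1  0.2] [ 0.591 -0.236  0.288]
[  0.2 -14.   -0.1] [-1.4 -0.1  0.2] [ 0.579 -0.235  0.288]
[  0.2 -28.9  -0.8] [-3.8 -0.1  0.2] [ 0.564 -0.234  0.286]
[  0.3 -43.8   0.1] [-6.2 -0.1  0.2] [ 0.549 -0.233  0.283]
[  0.4 -58.5   2.4] [-8.6 -0.1  0.2] [ 0.535 -0.232  0.279]
[  0.4 -72.9   6.2] [-11.   -0.1   0.2] [ 0.521 -0.231  0.273]
[  0.5 -86.9  11.4] [-13.4  -0.1   0.2] [ 0.508 -0.23   0.266]
[   0.5 -100.3   18. ] [-15.8  -0.2   0.2] [ 0.496 -0.229  0.258]
[   0.5 -105.4   21. ] [-16.8  -0.2   0.2] [ 0.491 -0.229  0.254]
```

Emit:
{"op": "step_arm", "data": {
  "commands": [
    {"travel": [0, -0.012, -0.001], "turn": [-1.9, 0, 0]},
    {"travel": [0, -0.0268, -0.0015], "turn": [-4.3, 0, 0]},
    {"travel": [0, -0.0416, -0.0007], "turn": [-6.7, 0, 0]},
    {"travel": [0, -0.0563, 0.0015], "turn": [-9.1, 0, 0]},
    {"travel": [0, -0.0707, 0.0055], "turn": [-11.5, 0, 0]}
  ]
}}

```text
time: 16.9
position: [0.5241, -0.2315, 0.2765]
tool_rot: [2.094, 1.961, 0.347]
ft_force: [4.9, -0.5, 6.2]
grip_width: 0.352
grip_force: 20.0
```

```bash
python3 -c "
from h import *
s=ctrl.get_state();plan();print(s['grip_force']);k=np.load('k.npy')
rel([L(t,k) for t in (.8,.85,.9,.95,1,1.04,1.08)])"
```

```text
t 16.9 q [-0.32 -0.16  0.71  1.89 -0.01  1.04  0.33] F [ 4.9 -0.5  6.2] w 0.352 p [ 0.5241 -0.2315  0.2765]
20.002235770225525
[ 0.2 -3.6  2.1] [ 0.7 -0.2  0.2] [ 0.521 -0.231  0.273]
[  0.2 -11.    3.1] [-0.5 -0.2  0.2] [ 0.515 -0.231  0.27 ]
[  0.2 -18.3   4.4] [-1.7 -0.2  0.2] [ 0.508 -0.23   0.266]
[  0.2 -25.6   6.1] [-2.9 -0.2  0.2] [ 0.502 -0.23   0.262]
[  0.3 -32.7   8.1] [-4.1 -0.2  0.2] [ 0.496 -0.229  0.258]
[  0.3 -38.4  10. ] [-5.  -0.2  0.2] [ 0.491 -0.229  0.254]
[  0.3 -44.   12.2] [-6.  -0.2  0.2] [ 0.487 -0.229  0.25 ]
```

Emit:
{"op": "step_arm", "data": {
  "commands": [
    {"travel": [0, -0.0075, 0.001], "turn": [0, 0, 0]},
    {"travel": [0, -0.0147, 0.0023], "turn": [0, 0, 0]},
    {"travel": [0, -0.022, 0.004], "turn": [0, 0, 0]},
    {"travel": [0, -0.029, 0.006], "turn": [0, 0, 0]}
  ]
}}

```text
time: 17.3
position: [0.4988, -0.2299, 0.261]
tool_rot: [2.096, 1.962, 0.344]
ft_force: [5.9, 1.3, 5.6]
grip_width: 0.347
grip_force: 20.0
```

```bash
python3 -c "
from h import *
s=ctrl.get_state();plan();print(s['grip_force']);k=np.load('k.npy')
rel([L(t,k) for t in (.95,1,1.04,1.08)])"
```

```text
t 17.3 q [-0.31 -0.21  0.69  1.95  0.03  1.02  0.32] F [5.9 1.3 5.6] w 0.347 p [ 0.4988 -0.2299  0.261 ]
20.002250969409943
[0.3 3.5 0.2] [-3.  -0.2  0.2] [ 0.502 -0.23   0.262]
[ 0.3 -3.7  2.2] [-4.2 -0.2  0.2] [ 0.496 -0.229  0.258]
[ 0.4 -9.3  4.1] [-5.2 -0.2  0.2] [ 0.491 -0.229  0.254]
[  0.4 -14.9   6.3] [-6.1 -0.2  0.2] [ 0.487 -0.229  0.25 ]
```

Emit:
{"op": "step_arm", "data": {
  "commands": [
    {"travel": [0, -0.004, 0.0015], "turn": [0, 0, 0]},
    {"travel": [0, -0.008, 0.003], "turn": [0, 0, 0]},
    {"travel": [0, -0.008, 0.003], "turn": [0, 0, 0]},
    {"travel": [0, -0.008, 0.003], "turn": [0, 0, 0]}
  ]
}}

```text
time: 17.7
position: [0.4969, -0.2298, 0.2594]
tool_rot: [2.088, 1.956, 0.353]
ft_force: [14.7, -0.1, 9.5]
grip_width: 0.355
grip_force: 20.0
```

Emit:
{"op": "step_arm", "data": {
  "commands": [
    {"travel": [0, -0.004, 0.002], "turn": [0, 0, 0]},
    {"travel": [0, -0.004, 0.002], "turn": [0, 0, 0]},
    {"travel": [0, -0.004, 0.002], "turn": [0, 0, 0]}
  ]
}}

```text
time: 18.0
position: [0.4969, -0.2298, 0.2592]
tool_rot: [2.082, 1.952, 0.359]
ft_force: [19.1, 1.6, 12.9]
grip_width: 0.354
grip_force: 20.0
```

```bash
python3 - <<'E'
from h import *
s=ctrl.get_state();plan();print(s['grip_force']);k=np.load('k.npy')
rel([L(t,k) for t in (1,1.04,1.08)])
def green(n,z):
    im=ctrl.get_image(n);cv2.imwrite(f'pics/{n}8.png',im[...,::-1]);m=cv2.inRange(cv2.cvtColor(im,cv2.COLOR_RGB2HSV),(60,90,30),(85,255,220))
    N,l,st,c=cv2.connectedComponentsWithStats(m)
    for i in range(1,N):
        if st[i,4]>12:print(n,st[i],c[i],onz(n,*c[i],z))
green('top',.03);green('scene',.03)
hy=np.radians(-4);print([proj('scene',np.array([.536,-.113,z])) for z in (.0,.14)],[proj('top',np.array([.536,-.113,z])) for z in (0,.14)])
E
```

```text
t 18.0 q [-0.3  -0.23  0.68  1.98  0.03  1.    0.32] F [19.1  1.6 12.9] w 0.354 p [ 0.4969 -0.2298  0.2592]
20.000799000263214
[ 0.4 -1.3  1.1] [-3.1 -0.1  0.3] [ 0.496 -0.229  0.258]
[ 0.5 -7.   2.9] [-4.1 -0.1  0.3] [ 0.491 -0.229  0.254]
[  0.5 -12.6   5. ] [-5.  -0.1  0.3] [ 0.487 -0.229  0.25 ]
top [317 217   7   6  32] [320.25   219.1875] [ 0.51984854 -0.1612826   0.03      ]
scene [484 151  23  18 266] [495.89473684 158.23684211] [0.51132665 0.89364794 0.03      ]
scene [538 207  22  15 114] [549.3245614  214.55263158] [0.81215309 0.73249376 0.03      ]
scene [519 223  17  10  75] [527.24       227.58666667] [0.81522473 0.62561321 0.03      ]
scene [521 243   5   6  15] [522.86666667 245.4       ] [0.85751031 0.5455999  0.03      ]
[array([245.53199996, 282.31370478]), array([243.06129973, 237.55231219])] [array([303.34825044, 217.56683928]), array([306.09271556, 206.57509635])]
```

```bash
python3 - <<'E'
from h import *
plan()
def g(n,im,box,lo=(50,50,8)):
    x,y,w,h=box;m=cv2.inRange(cv2.cvtColor(im[y:y+h,x:x+w],cv2.COLOR_BGR2HSV),lo,(90,255,255))
    N,l,st,c=cv2.connectedComponentsWithStats(m)
    for i in range(1,N):
        if st[i,4]>4:
            q=c[i]+[x,y];v=im[y:y+h,x:x+w][l==i].mean(0);print(n,st[i,2:],np.round(q,1),v.round(),np.round(onz(n,*q,.02),3) if n!='wrist' else '')
for n,f in(('top','pics/top4.png'),('top','pics/top8.png'),('scene','pics/scene8.png')):
    print(f);g(n,cv2.imread(f),(255,150,100,120) if n=='top' else (170,170,150,160))
w=ctrl.get_image('wrist')[...,::-1].copy();cv2.imwrite('pics/w8.png',w);g('wrist',w,(0,0,560,420))
E
```

```text
t 18.1 q [-0.3  -0.23  0.68  1.98  0.03  1.    0.32] F [19.5  0.4 13.6] w 0.353 p [ 0.4969 -0.2298  0.2592]
pics/top4.png
top [ 18  24 202] [319.9 193.1] [ 90. 128.  89.] [ 0.604 -0.171  0.02 ]
top [ 8  8 53] [310.1 202.1] [ 97. 138.  96.] [ 0.578 -0.137  0.02 ]
top [ 7  7 44] [314.  221.1] [ 95. 135.  95.] [ 0.518 -0.143  0.02 ]
pics/top8.png
top [ 9  8 61] [320.2 219.4] [ 85. 123.  83.] [ 0.521 -0.162  0.02 ]
top [ 7  3 15] [302.1 240.1] [ 90. 119.  94.] [ 0.462 -0.1    0.02 ]
top [ 6  3 14] [316.2 240. ] [ 95. 125.  97.] [ 0.459 -0.143  0.02 ]
top [ 8  4 24] [302.5 245.4] [ 82. 113.  87.] [ 0.446 -0.1    0.02 ]
top [ 7  3 19] [316.3 245. ] [ 83. 115.  86.] [ 0.444 -0.142  0.02 ]
top [ 8  8 56] [314.3 251.9] [ 83. 122.  86.] [ 0.424 -0.134  0.02 ]
pics/scene8.png
scene [ 4 10 27] [214.5 256.5] [ 70. 105.  69.] [ 0.423 -0.138  0.02 ]
scene [3 3 6] [231.2 261.8] [48. 67. 48.] [ 0.467 -0.113  0.02 ]
scene [4 2 6] [243.5 270.5] [52. 70. 53.] [ 0.515 -0.105  0.02 ]
wrist [ 5 20 76] [186.   50.9] [139. 187. 130.] 
wrist [ 20  28 439] [105.5  91.2] [131. 188. 125.] 
wrist [ 24  18 370] [215.4 111.6] [133. 186. 123.]
```

```bash
python3 - <<'E'
from h import *
s=ctrl.get_state();T=ctrl.camera_model("wrist");p=np.array(s['position']);Rw=Ro.from_rotvec(s['tool_rot']).as_matrix();M=np.array(T['T_tool_cam'])
def pw(X):
    c=M[:3,:3].T@(Rw.T@(X-p)-M[:3,3]);return np.round(c[:2]/c[2]*T['fx']+[T['cx'],T['cy']])
for nm,uv in dict(A=(302.3,242.7),B=(316.2,242.6),C=(314.3,251.9),D=(320.2,219.3)).items():
    for z in (.016,.04,.17,.2):
        X=onz('top',*uv,z);print(nm,z,X.round(3),'wrist',pw(X),'scene',proj('scene',X).round())
for z in(.016,.04):X=onz('scene',243.5,270.5,z);print('E',X.round(3),pw(X),proj('top',X).round())
# steel funnel bottom / gate cue in top: grey profile
t=cv2.imread('pics/top8.png');print(t[196:262:4,285:330:5].max(2))
E
```

```text
A 0.016 [ 0.455 -0.101  0.016] wrist [143.  62.] scene [233. 259.]
A 0.04 [ 0.451 -0.099  0.04 ] wrist [138.  56.] scene [232. 251.]
A 0.17 [ 0.43 -0.09  0.17] wrist [91.  1.] scene [228. 204.]
A 0.2 [ 0.425 -0.088  0.2  ] wrist [ 68. -24.] scene [227. 193.]
B 0.016 [ 0.452 -0.143  0.016] wrist [147. 106.] scene [218. 264.]
B 0.04 [ 0.448 -0.14   0.04 ] wrist [142. 103.] scene [218. 256.]
B 0.17 [ 0.427 -0.127  0.17 ] wrist [99. 75.] scene [215. 208.]
B 0.2 [ 0.422 -0.124  0.2  ] wrist [80. 62.] scene [214. 197.]
C 0.016 [ 0.424 -0.134  0.016] wrist [116.  98.] scene [216. 257.]
C 0.04 [ 0.421 -0.132  0.04 ] wrist [110.  95.] scene [216. 249.]
C 0.17 [ 0.403 -0.119  0.17 ] wrist [46. 61.] scene [213. 203.]
C 0.2 [ 0.399 -0.117  0.2  ] wrist [17. 45.] scene [212. 192.]
D 0.016 [ 0.522 -0.163  0.016] wrist [217. 121.] scene [225. 282.]
D 0.04 [ 0.517 -0.16   0.04 ] wrist [217. 119.] scene [225. 273.]
D 0.17 [ 0.49  -0.145  0.17 ] wrist [211. 101.] scene [221. 222.]
D 0.2 [ 0.484 -0.141  0.2  ] wrist [209.  93.] scene [220. 210.]
E [ 0.51  -0.103  0.016] [200.  63.] [301. 225.]
E [ 0.536 -0.117  0.04 ] [229.  74.] [305. 215.]
[[143 156 161 160 158 159 159 159 133]
 [141 157 158 162 157 160 159 163 133]
 [144 157 159 158 159 162 160 163 131]
 [142 159 160 159 160 161 158 160 122]
 [143 157 160 162 163 163 158 160 115]
 [143 133 129 121 121 122 116 128 109]
 [149 110 107 108 102 108 101 139 107]
 [146  93  94  86  85  85  87  84 104]
 [135 131 131 131 130 129 126 124 124]
 [167 165 171 177 176 179 179 186 181]
 [100  96  98  89  95  86  92  89  87]
 [111 107 112 107 124 116 135 110 115]
 [111 111 106 111 118 107 119 107 105]
 [113 111 113 102 107 105  92 108 108]
 [113 111 114 112 113 106 133 108 103]
 [ 94  96  97  98  98  97 111  93  91]
 [117 134 171 109 119 129 167 170 175]]
```

The lever is at its stop: the pose stays fixed while the pull rises to about 23 N. The five lumps are accounted for at pan level across the views, and none are visible in the funnel. I'm handing in while holding the lever.

```bash
python3 -c "
from bench import ctrl
print(ctrl.close_job())"
```

```text
the job is handed in; nothing more can be done
None
```

I handed in the job at about 18 s with the arm still holding the lever at its stop. The five lumps were poured and, by pixel measurements rather than a viewed picture, are now in the pan. The scoop is back on the bench empty and upright, the catch is swung over off the lever, and I saw nothing else on the bench disturbed; no score came back.

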